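# Pack a two-layer pantry crate

## Robot

A 6-joint arm with a two-finger parallel gripper is mounted at the origin on a cart in front of the work surface, level with it; the furniture and walls round the work are solid. World frame = base frame: x ahead of the robot, y to its left, z up, the work surface at z = 0. Lengths are in m, angles in rad, forces in N, time in s.
With the tool pointing down it reaches from about 0.25 to 0.725 m from the base axis. Payload 4 kg.
Tool frame: the origin (TCP) lies midway between the tips of the shut fingers; the grasp point (between the pads) lies 19 mm behind it; z points along the fingers, y is the line along which they close (so a half turn about z gives the same grasp; the last joint's range is limited). The gripper opens to 85 mm and grips with 20 to 120 N. Pads are 22 mm wide; open, the fingers measure 114 mm over their backs; the gripper's body (76 mm by 85 mm) begins 54 mm behind the grasp point. The pads swing forward as they close: fully open they stand 13 mm farther back than shut.
Start: joints at [1.16, 0.241, 0.005, 1.335, 0, 1.571], TCP at [0.2, 0.458, 0.231] pointing down, gripper open.
Joint ranges: [-2.72, 2.72], [-1.05, 1.87], [-1.09, 1.28], [-1.99, 2.15], [-1.42, 1.44], [-3.14, 3.14]. Speed limits (rad/s): [2.79, 2.79, 3.14, 3.14, 3.14, 3.14].

## Interface

Orientations are given as a unit quaternion [x, y, z, w].
In Python, from workcell import bot gives the robot as it stands.
- The arm moves only by the tool move_arm, never from a script. Its argument "motion" is a list of rows, each an object of numbers: "x", "y", "z": the shift along the tool's x, y, z in cm; "yaw": the turn about the tool's z in degrees. A call has 1 to 20 rows; each row is the pose to reach, as a shift and turn from the pose commanded when the call began, along the tool's axes at that moment; what a row does not reach only later rows make up. A row lasts 1/8 s, in which the tool goes at most 62.5 mm and 10.7 degrees, less where a joint would pass 70% of its speed; a pose out of reach is approached as far as the arm can. A call with a gripper value outside its range is refused whole. "gripper" is the opening, from -1 (shut) to 1 (fully open), set as the call begins (left out, the last holds). The fingers move at their own pace and stop on an object; the grip force is fixed at half the most. Time passes only in rows, so rows that repeat a pose let the fingers close. It gives the time, the measured TCP pose, the force, the opening and the grip force at its end, in the units of the state.
- bot.get_obs(): the state, without advancing time (a new reading comes with each control period).
- bot.camera(name): name is "scene" or "top" or "wrist"; returns the picture (400x640x3 uint8, blue, green, red); there is no depth.
- bot.camera_model(name): a dict with "K" (3x3 intrinsics, pixels), "world_from_camera" (4x4, takes a point from camera to world coordinates). Camera axes: x right, y down, z forward; pixel columns grow to the right and rows downward; lengths in m; the calibration is good to about 2 mm. A picture is of the moment at which its call begins: read the wrist's pose just before it. camera_model takes no time and is no camera call; for the wrist camera it gives the pose at the moment of the call.
- bot.job_done(): hands the job in; it is judged then, once.
Trained networks look in the newest picture that a camera, given by its name, has taken for a name from the list of things; names that differ only in an ending like _2 or _b are one class to them, and where a whole thing is asked for, a point or a joint stands for the part that bears it (a point fixed in the world has none). Each returns a list of dicts, best first, with "score" (0 to 1); they miss things now and then, are a little off and sometimes report something else, mostly with a low value. They report only what shows in the picture. A call takes as long as a camera call. They do not tell look-alikes from the thing itself.
- bot.cut_out(camera, name): "mask" (400x640 bool, what is visible of it) and "centre" ([row, column] in pixels, amid what is visible of it).
The state is a dict: "clock": time; "joint_pos": joint angles; "joint_vel": joint speeds; "tau": joint torques, N m; "eef_pos": TCP position; "tool_rot": TCP orientation; "ft_force": force on the tool from outside, world axes, zero at the start; "ft_torque": the same for the moment, N m; "grip_width": finger opening in m; "grasp_force": force on a finger pad.
Only numpy, scipy, OpenCV 4.12 (cv2) and the standard library are available. Lean on these libraries where they do the work, as an engineer would, in place of code of your own. Each camera call takes 0.05 s, during which the arm holds its last target. There are 200 camera calls.

## Task

Pack the small wooden crate in two layers: stand the loose tin upright in the empty pocket at the bottom, next to the tin already there, then lay the divider from the sloping stand flat on the ledges inside the crate with its fin up, and last stand the spice jar upright on the divider, on either side of the fin. Leave the tin that is already packed in its pocket, and do not disturb the honey jar, mug and salt tube behind.

Things in the scene. Friction and masses are not known exactly. Their poses are not given: they have to be found in the camera images.
- crate: Open wooden crate, fixed. Outside 142 (x) x 262 (y) x 102 mm high, walls 6 mm, inside 130 x 250 mm. Origin: centre of its underside; z up, x roughly away from the robot, y along its long side. Inner floor 8 mm above the origin; in it two square pockets 76 x 76 mm, 20 mm deep, at y = +60 mm (packed tin) and y = -60 mm (empty).
- empty_pocket (a point): Centre of the floor of the empty pocket in the crate, 60 mm from the crate's middle; axes as the crate's.
- divider_seat (a point): Centre of the place for the divider in the crate, level with the tops of the two ledges (12 mm wide, along the two short end walls), 84 mm above the crate's origin; the underside of the fitted divider lies here, its x and y along the crate's (this point's axes), with 4 mm play to the walls on every side. The walls rise 18 mm above it.
- stand: Low wooden stand, fixed, 124 (x) x 200 (y) mm, about 80 mm high, origin at the centre of its underside. Its face rises at 25 degrees along its +x (away from the robot), with a 14 mm lip at the low end. The divider lies on the face against the lip, so its z axis leans 25 degrees from vertical towards the stand's -x.
- divider_grip (a point): Loose divider: board 122 (x) x 242 (y) x 8 mm, about 0.2 kg, with an upright fin along its middle, 104 mm along x, 12 mm thick in y, 44 mm high, to grip across its thickness. The point is in the middle of the fin, 26 mm above the board's upper face, 34 mm above its underside. z points out on the fin side. Same either way round (half turn about z). Fitted, it is 118 mm above the crate's origin.
- tin_mid (a point): Centre (half-way up) of the loose small food tin, 58 mm diameter, 72 mm high, about 0.2 kg, upright on the worktop at the far left or far right. z along its axis. Standing in a pocket, this point is 44 mm above the crate's origin.
- packed_tin_mid (a point): Centre (half-way up) of the equal tin, 58 mm diameter, 72 mm high, that already stands in the crate's pocket at y = +60 mm; it stays there.
- jar_mid (a point): Centre (half-way up) of the upright spice jar with a screw cap, 45 mm diameter, 106 mm high, about 0.11 kg, on the worktop at the side opposite the loose tin. z along its axis. Standing on the fitted divider, this point is 145 mm above the crate's origin; the space each side of the fin has its middle at y = +65 or -65 mm in the crate.
- honey: Bystander: honey jar, 73 mm wide, 90 mm high, behind the work; origin at the centre of its underside.
- mug: Bystander: white mug, 115 mm over its handle, 86 mm high, behind the work; origin at the centre of its underside.
- salt: Bystander: round carton tube, 80 mm diameter, 142 mm high, behind the work; origin at the centre of its underside.
There are look-alikes about, which are no part of the job. Leave any orange look-alike of the part that bears tin_mid alone.

How it is judged:
On the way, in this order (a step that is already met when the one before it is completed fails the run):
1. the loose tin stands in the empty pocket (x of tin_mid in the frame of crate between -0.016 and 0.016 m and y of tin_mid in the frame of crate between -0.076 and -0.044 m and z of tin_mid in the frame of crate between 0.04 and 0.048 m and angle between tin_mid's own z axis and vertical below 0.1 rad and contact force between the fingers and tin below 0.1 N), for 0.2 s.
2. the divider lies flat on the ledges over both tins, fin up, released (x of divider_grip in the frame of crate between -0.008 and 0.008 m and y of divider_grip in the frame of crate between -0.008 and 0.008 m and z of divider_grip in the frame of crate between 0.114 and 0.122 m and angle between divider_grip's own z axis and vertical below 0.05 rad and angle between the x axis of divider_grip and the x axis of crate, either way round below 0.12 rad and contact force between the fingers and divider below 0.1 N), for 0.2 s.
3. the spice jar stands on the divider beside the fin (x of jar_mid in the frame of crate between -0.05 and 0.05 m and z of jar_mid in the frame of crate between 0.14 and 0.15 m and angle between jar_mid's own z axis and vertical below 0.1 rad and (y of jar_mid in the frame of crate between 0.022 and 0.11 m or y of jar_mid in the frame of crate between -0.11 and -0.022 m)), for 0.2 s.
At the end, for the whole second after the job is handed in: Both tins upright in their pockets (within 16 mm, 4 mm in height); divider level on the ledges, fin up (centred within 8 mm, 4 mm in height, 0.05 rad); spice jar upright on the divider, 22 to 110 mm to one side of the fin and within 50 mm of its middle; all at rest (0.02 m/s) (all of step 3 and x of tin_mid in the frame of crate between -0.016 and 0.016 m and y of tin_mid in the frame of crate between -0.076 and -0.044 m and z of tin_mid in the frame of crate between 0.04 and 0.048 m and angle between each of tin_mid, packed_tin_mid's own z axis and vertical below 0.1 rad and x of packed_tin_mid in the frame of crate between -0.016 and 0.016 m and y of packed_tin_mid in the frame of crate between 0.044 and 0.076 m and z of packed_tin_mid in the frame of crate between 0.04 and 0.048 m and x of divider_grip in the frame of crate between -0.008 and 0.008 m and y of divider_grip in the frame of crate between -0.008 and 0.008 m and z of divider_grip in the frame of crate between 0.114 and 0.122 m and angle between divider_grip's own z axis and vertical below 0.05 rad and angle between the x axis of divider_grip and the x axis of crate, either way round below 0.12 rad and linear speed of each of tin, divider, jar below 0.02 m/s); the robot touches nothing.
It fails at once if a bystander (honey jar, mug or salt tube) is moved more than 30 mm (distance of any of honey, mug, salt from where it was at the start of the episode above 0.03 m).
It fails at once if the packed tin is lifted out of its pocket or tipped over (z of packed_tin_mid in the frame of crate above 0.064 m or angle between packed_tin_mid's own z axis and vertical above 0.5 rad).
It also fails if it takes over 69 s, if anything falls off the work surface, if the arm or the gripper's body presses on something with over 40 N, if the wrist force passes 120 N, or if a joint passes its speed limit or range.

## Working session

There is one attempt and no reset: what is moved stays moved. The work goes in short steps, Python scripts to look and compute and a tool call to move; the robot and the scene stay as the last step left them, time stands still between calls to the robot, and variables do not carry over. Pictures are saved under pics/ and viewed, at most 10 in all, crops included, and the job is handed in when it is done.

Besides the shell and the picture viewer there is one more tool, called as name(argument=value, ...), one argument or row to a line, values as JSON. move_arm: Moves the arm, as the interface text tells. Its arguments: {"type":"object","properties":{"motion":{"type":"array"},"gripper":{"type":"number"}},"required":["motion"]}

```bash
ls; mkdir -p pics; cat > h.py <<'E'
import numpy as np, cv2
from workcell import bot
def ray(cam,rc,z):
    m=bot.camera_model(cam);K=np.array(m["K"]);T=np.array(m["world_from_camera"])
    d=T[:3,:3]@np.linalg.solve(K,[rc[1],rc[0],1.]);o=T[:3,3]
    return o+d*(z-o[2])/d[2]
def proj(cam,p):
    m=bot.camera_model(cam);K=np.array(m["K"]);T=np.array(m["world_from_camera"])
    c=T[:3,:3].T@(np.array(p)-T[:3,3]);u=K@c;return u[:2]/u[2]
E
python3 - <<'E'
from h import *
np.set_printoptions(precision=3,suppress=True)
for c in ["scene","top"]:
    im=bot.camera(c);cv2.imwrite(f"pics/{c}0.png",im)
    m=bot.camera_model(c);print(c,m["K"],m["world_from_camera"])
    for n in ["crate","stand","divider_grip","tin_mid","packed_tin_mid","jar_mid","honey","mug","salt"]:
        for r in bot.cut_out(c,n):
            print(n,round(r["score"],2),np.round(r["centre"]),r["mask"].sum(),cv2.boundingRect(r["mask"].astype(np.uint8)))
a=cv2.imread("pics/scene0.png")
print(bot.get_obs()["clock"])
E
```

```text
pics
scene [[369.715   0.    312.274]
 [  0.    369.715 203.   ]
 [  0.      0.      1.   ]] [[ 0.818 -0.201  0.539 -0.051]
 [-0.574 -0.328  0.75  -0.896]
 [ 0.026 -0.923 -0.384  0.577]
 [ 0.     0.     0.     1.   ]]
crate 0.93 [213. 273.] 2849 (233, 185, 72, 58)
crate 0.39 [183. 300.] 690 (289, 165, 20, 38)
stand 0.91 [271. 316.] 523 (290, 245, 72, 41)
stand 0.71 [233. 373.] 656 (363, 214, 23, 34)
divider_grip 0.96 [249. 327.] 2405 (290, 222, 77, 59)
divider_grip 0.61 [234. 376.] 620 (364, 215, 22, 32)
tin_mid 0.77 [191. 219.] 295 (210, 180, 16, 21)
tin_mid 0.4 [215. 274.] 3046 (232, 183, 73, 60)
packed_tin_mid 0.71 [202. 257.] 157 (250, 195, 15, 15)
jar_mid 0.72 [294. 379.] 836 (369, 271, 22, 47)
jar_mid 0.72 [250. 328.] 2442 (290, 221, 78, 61)
jar_mid 0.54 [212. 269.] 2987 (232, 184, 74, 60)
honey 0.95 [234. 373.] 663 (363, 214, 23, 34)
mug 0.68 [204. 330.] 572 (316, 191, 25, 28)
salt 0.79 [181. 295.] 678 (289, 165, 20, 39)
top [[477.69    0.    326.214]
 [  0.    477.69  190.309]
 [  0.      0.      1.   ]] [[ 0.254 -0.932  0.259  0.233]
 [-0.967 -0.247  0.06  -0.053]
 [ 0.008 -0.265 -0.964  1.463]
 [ 0.     0.     0.     1.   ]]
crate 0.91 [207. 277.] 4376 (226, 173, 98, 71)
stand 0.84 [254. 383.] 293 (346, 201, 74, 62)
divider_grip 0.89 [232. 384.] 3242 (340, 203, 88, 60)
tin_mid 0.84 [200. 170.] 394 (160, 189, 24, 23)
tin_mid 0.81 [203. 212.] 410 (200, 193, 24, 23)
packed_tin_mid 0.76 [204. 257.] 375 (246, 193, 21, 24)
packed_tin_mid 0.31 [202. 211.] 401 (200, 193, 24, 23)
jar_mid 0.82 [260. 464.] 349 (451, 253, 24, 19)
honey 0.63 [170. 393.] 362 (380, 161, 25, 21)
honey 0.29 [248. 370.] 258 (346, 203, 74, 59)
mug 0.53 [151. 314.] 341 (304, 142, 25, 23)
salt 0.73 [140. 254.] 536 (239, 125, 32, 26)
1.0
```

View pics/scene0.png

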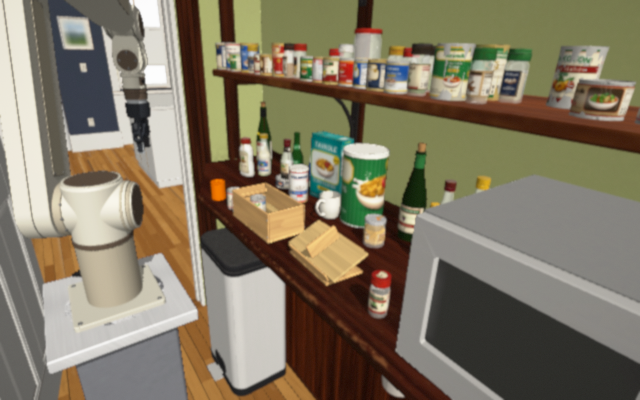

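View pics/top0.png

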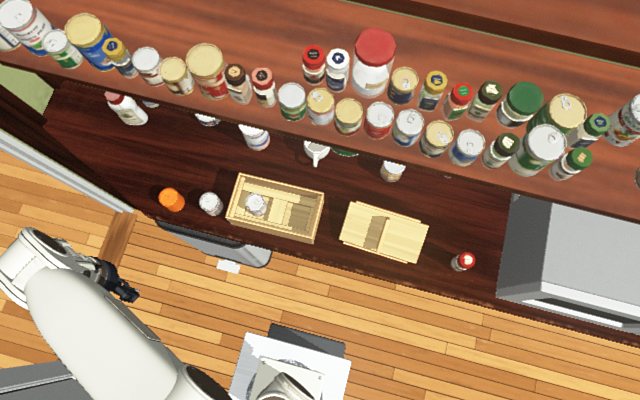

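Scene/top pictures, with the tin candidates in top view: an orange can at px (171,200), which is the look-alike; a white/grey tin at (211,203), the loose tin; and the packed tin inside the crate at (257,204). The crate is at (277,207), the divider on its stand at (384,232) and the red-capped jar at (463,261).

```bash
python3 - <<'E'
from h import *
np.set_printoptions(precision=3,suppress=True)
im=cv2.imread("pics/top0.png");cv2.imwrite("pics/crop.png",cv2.resize(im[110:290,140:500],None,fx=2.2,fy=2.2,interpolation=cv2.INTER_CUBIC))
print("tin",ray("top",(203,211),.05),"packed",ray("top",(204,257),.07),"jar",ray("top",(260,464),.08))
print("honey",ray("top",(170,393),.06),"mug",ray("top",(151,314),.06),"salt",ray("top",(140,254),.1))
bot.camera("top")
r=bot.cut_out("top","crate")[0]["mask"].astype(np.uint8)
c=max(cv2.findContours(r,0,2)[0],key=cv2.contourArea)
print(cv2.approxPolyDP(c,4,True)[:,0])
for p in cv2.approxPolyDP(c,4,True)[:,0]: print(p,ray("top",p[::-1],.102))
r=bot.cut_out("top","divider_grip")[0]["mask"].astype(np.uint8)
c=max(cv2.findContours(r,0,2)[0],key=cv2.contourArea)
for p in cv2.approxPolyDP(c,4,True)[:,0]: print(p,ray("top",p[::-1],.05))
print(bot.get_obs())
E
```

```text
tin [0.484 0.364 0.05 ] packed [0.512 0.224 0.07 ] jar [ 0.504 -0.405  0.08 ]
honey [ 0.725 -0.148  0.06 ] mug [0.722 0.104 0.06 ] salt [0.696 0.285 0.1  ]
[[239 175]
 [226 215]
 [230 222]
 [312 243]
 [322 193]]
[239 175] [0.577 0.295 0.102]
[226 215] [0.451 0.295 0.102]
[230 222] [0.435 0.277 0.102]
[312 243] [0.436 0.032 0.102]
[322 193] [0.587 0.042 0.102]
[350 203] [ 0.592 -0.045  0.05 ]
[340 239] [ 0.477 -0.043  0.05 ]
[416 262] [ 0.468 -0.276  0.05 ]
[426 225] [ 0.584 -0.283  0.05 ]
{'clock': 1.15, 'joint_pos': array([ 1.16 ,  0.241,  0.005,  1.335, -0.   ,  1.571]), 'joint_vel': array([-0.   , -0.001, -0.001,  0.002, -0.001,  0.   ]), 'tau': array([ -0.001, -37.222,  25.269,   0.001,  -0.   ,   0.   ]), 'eef_pos': array([0.2  , 0.458, 0.231]), 'tool_rot': array([ 0.204,  0.979, -0.   ,  0.   ]), 'ft_force': array([-0.155,  0.44 ,  0.905]), 'ft_torque': array([ 0.018,  0.028, -0.036]), 'grasp_force': 0.0, 'grip_width': 0.08573274756799927}
```

View pics/crop.png

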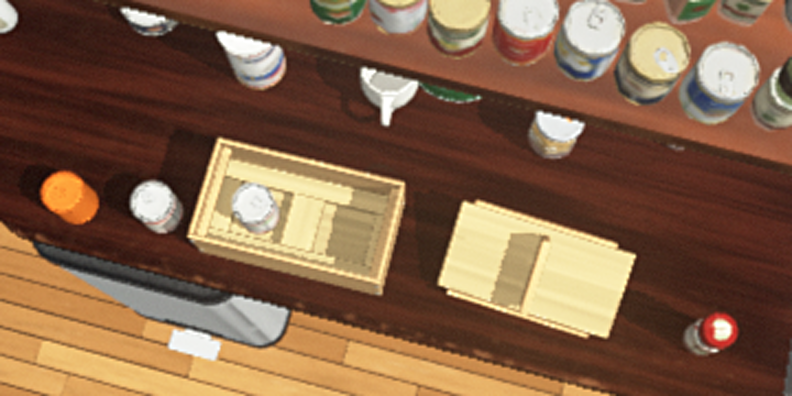

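Crop: the grey-white tin at crop (157,206) is the loose one; the orange can at (70,197) is left alone. The second tin (256,207) sits in the left pocket, and the right pocket (360,235) is empty. Next I'll look from close by.

```bash
cat >> h.py <<'E'
from scipy.spatial.transform import Rotation as R
import sys
np.set_printoptions(precision=4,suppress=True)
def go(p,ydeg=None):
    "row (cm,deg) from current pose to TCP p with tool y (closing line) at world angle ydeg (mod 180)"
    o=bot.get_obs();r=R.from_quat(o["tool_rot"]).as_matrix()
    d=r.T@(np.array(p)-o["eef_pos"])*100
    a=np.degrees(np.arctan2(r[1,1],r[0,1]));yaw=0
    if ydeg is not None: yaw=-(ydeg-a)
    yaw=(yaw+90)%180-90
    print("row",dict(zip("xyz",np.round(d,2))),"yaw",round(yaw,1),"yang",round(a,1),"q",np.round(o["joint_pos"],2))
E
python3 - <<'E'
from h import *
go([.44,.30,.28],0)
m=bot.camera_model("wrist");T=m["world_from_camera"];o=bot.get_obs()
r=R.from_quat(o["tool_rot"]).as_matrix();print(m["K"],r.T@(T[:3,3]-o["eef_pos"]),r.T@T[:3,:3])
E
```

```text
row {'x': np.float64(-28.36), 'y': np.float64(-4.93), 'z': np.float64(-4.87)} yaw 66.5 yang 66.5 q [ 1.16  0.24  0.    1.34 -0.    1.57]
[[299.9515   0.     314.1503]
 [  0.     299.9515 198.8372]
 [  0.       0.       1.    ]] [ 0.0716 -0.0004 -0.1429] [[ 0.0021 -0.9594 -0.2819]
 [ 1.      0.0021  0.0003]
 [ 0.0003 -0.2819  0.9594]]
```

move_arm(
  motion=[
    {"x": -28.4, "y": -4.9, "z": -4.9, "yaw": 66.5},
    {"x": -28.4, "y": -4.9, "z": -4.9, "yaw": 66.5},
    {"x": -28.4, "y": -4.9, "z": -4.9, "yaw": 66.5},
    {"x": -28.4, "y": -4.9, "z": -4.9, "yaw": 66.5},
    {"x": -28.4, "y": -4.9, "z": -4.9, "yaw": 66.5},
    {"x": -28.4, "y": -4.9, "z": -4.9, "yaw": 66.5},
    {"x": -28.4, "y": -4.9, "z": -4.9, "yaw": 66.5},
    {"x": -28.4, "y": -4.9, "z": -4.9, "yaw": 66.5},
    {"x": -28.4, "y": -4.9, "z": -4.9, "yaw": 66.5},
  ],
)

```text
clock: 2.28
eef_pos: [0.4399, 0.3005, 0.2803]
tool_rot: [0.706, 0.708, -0.0, -0.0]
ft_force: [-0.1, 0.4, 0.6]
grip_width: 0.0854
grasp_force: 0.0
```

```bash
python3 - <<'E'
from h import *
o=bot.get_obs();print(o["eef_pos"],o["clock"])
im=bot.camera("wrist");cv2.imwrite("pics/w1.png",im)
for n,z in [("tin_mid",.036),("packed_tin_mid",.08),("crate",.102)]:
    for r in bot.cut_out("wrist",n):
        m=r["mask"].astype(np.uint8)
        print(n,round(r["score"],2),np.round(r["centre"]),cv2.boundingRect(m),ray("wrist",r["centre"],z))
        if n=="crate" and r["score"]>.5:
            c=max(cv2.findContours(m,0,2)[0],key=cv2.contourArea)
            for p in cv2.approxPolyDP(c,6,True)[:,0]: print(p,ray("wrist",p[::-1],.102))
E
```

```text
[0.4399 0.3005 0.2803] 2.275
tin_mid 0.58 [115. 352.] (325, 89, 53, 52) [0.4865 0.3662 0.036 ]
packed_tin_mid 0.95 [224. 370.] (347, 192, 52, 58) [0.5092 0.2395 0.08  ]
crate 0.88 [249. 371.] (317, 163, 130, 192) [0.5068 0.2154 0.102 ]
[445 178] [0.5834 0.3013 0.102 ]
[417 163] [0.5511 0.3177 0.102 ]
[317 165] [0.4433 0.3153 0.102 ]
[320 342] [0.4485 0.0834 0.102 ]
[369 338] [0.5117 0.0899 0.102 ]
[372 347] [0.5164 0.0757 0.102 ]
[399 350] [0.5521 0.071  0.102 ]
[418 324] [0.5729 0.1115 0.102 ]
[402 286] [0.5479 0.1666 0.102 ]
[404 250] [0.5461 0.2148 0.102 ]
[422 248] [0.567  0.2174 0.102 ]
[436 258] [0.5849 0.2045 0.102 ]
```

View pics/w1.png

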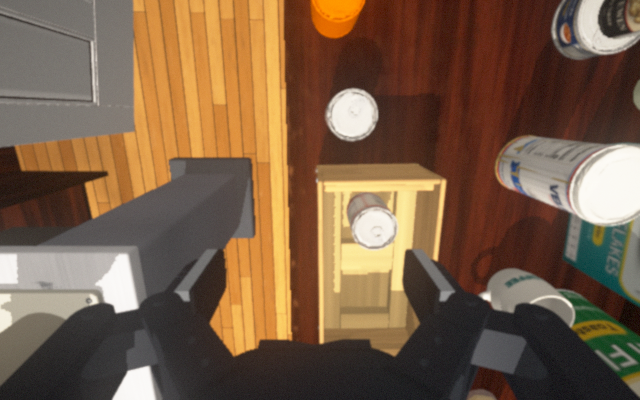

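Wrist picture: the tin lid is at (352,115), the packed tin lid at (376,228). The crate rim's +y outer corners are at (317,180) and (445,181), and its left edge runs down to about (320,342). The salt carton and mug are at the right.

```bash
python3 - <<'E'
from h import *
for rc in [(114.5,352)]:
    p=ray("wrist",rc,.072);print(p)
for rc in [(180,317.5),(181,445),(187,323),(187,438)]: print(ray("wrist",rc,.102))
print(ray("top",(202,211),.06))
go([p[0],p[1],.10],0);go([p[0],p[1],.037],0)
E
```

```text
[0.4827 0.3676 0.072 ]
[0.4439 0.2987 0.102 ]
[0.5838 0.298  0.102 ]
[0.45   0.2908 0.102 ]
[0.5769 0.2911 0.102 ]
[0.4847 0.3617 0.06  ]
row {'x': np.float64(6.71), 'y': np.float64(4.26), 'z': np.float64(18.04)} yaw 0.0 yang 0.0 q [ 0.6   0.29  0.2   1.48 -0.    2.17]
row {'x': np.float64(6.71), 'y': np.float64(4.26), 'z': np.float64(24.34)} yaw 0.0 yang 0.0 q [ 0.6   0.29  0.2   1.48 -0.    2.17]
```

move_arm(
  motion=[
    {"x": 6.6, "y": 4.3, "z": 5},
    {"x": 6.6, "y": 4.3, "z": 10},
    {"x": 6.6, "y": 4.3, "z": 15},
    {"x": 6.6, "y": 4.3, "z": 20},
    {"x": 6.6, "y": 4.3, "z": 24.3},
    {"x": 6.6, "y": 4.3, "z": 24.3},
  ],
)

```text
invalid input at $.motion[0]: expected keys x, y, z, yaw
```

move_arm(
  motion=[
    {"z": 0},
    {"z": 0},
    {"z": 0},
    {"z": 0},
    {"z": 0},
    {"z": 0},
    {"z": 0},
  ],
  gripper=-1,
)

```text
invalid input at $.motion[0]: expected keys x, y, z, yaw
```

move_arm(
  motion=[
    {"x": 6.6, "y": 4.3, "z": 5, "yaw": 0},
    {"x": 6.6, "y": 4.3, "z": 10, "yaw": 0},
    {"x": 6.6, "y": 4.3, "z": 15, "yaw": 0},
    {"x": 6.6, "y": 4.3, "z": 20, "yaw": 0},
    {"x": 6.6, "y": 4.3, "z": 24.3, "yaw": 0},
    {"x": 6.6, "y": 4.3, "z": 24.3, "yaw": 0},
  ],
)

```text
clock: 3.22
eef_pos: [0.4804, 0.3639, 0.0333]
tool_rot: [0.707, 0.707, -0.005, -0.001]
ft_force: [-0.1, -0.3, 0.4]
grip_width: 0.0857
grasp_force: 0.0
```

move_arm(
  motion=[
    {"x": 0, "y": 0, "z": 0, "yaw": 0},
    {"x": 0, "y": 0, "z": 0, "yaw": 0},
    {"x": 0, "y": 0, "z": 0, "yaw": 0},
    {"x": 0, "y": 0, "z": 0, "yaw": 0},
    {"x": 0, "y": 0, "z": 0, "yaw": 0},
    {"x": 0, "y": 0, "z": 0, "yaw": 0},
    {"x": 0, "y": 0, "z": 0, "yaw": 0},
  ],
  gripper=-1,
)

```text
clock: 4.1
eef_pos: [0.4854, 0.3676, 0.0406]
tool_rot: [0.707, 0.707, 0.003, 0.0]
ft_force: [-0.7, -0.2, 7.1]
grip_width: 0.0556
grasp_force: 64.7
```

move_arm(
  motion=[
    {"x": 0, "y": 0, "z": -6, "yaw": 0},
    {"x": 0, "y": 0, "z": -12, "yaw": 0},
    {"x": 0, "y": 0, "z": -18, "yaw": 0},
    {"x": -4, "y": 0, "z": -24, "yaw": 0},
    {"x": -10, "y": 1, "z": -29, "yaw": 0},
    {"x": -16, "y": 1.5, "z": -29, "yaw": 0},
    {"x": -22.7, "y": 1.5, "z": -29, "yaw": 0},
    {"x": -22.7, "y": 1.5, "z": -29, "yaw": 0},
    {"x": -22.7, "y": 1.5, "z": -29, "yaw": 0},
    {"x": -22.7, "y": 1.5, "z": -29, "yaw": 0},
  ],
)

```text
clock: 5.35
eef_pos: [0.4983, 0.1394, 0.3276]
tool_rot: [0.707, 0.707, 0.0, -0.0]
ft_force: [-0.2, 0.1, -1.7]
grip_width: 0.0558
grasp_force: 64.6
```

```bash
python3 - <<'E'
from h import *
o=bot.get_obs();print(o["eef_pos"],o["clock"])
im=bot.camera("wrist");cv2.imwrite("pics/w2.png",im)
E
```

```text
[0.4983 0.1394 0.3276] 5.35
```

View pics/w2.png

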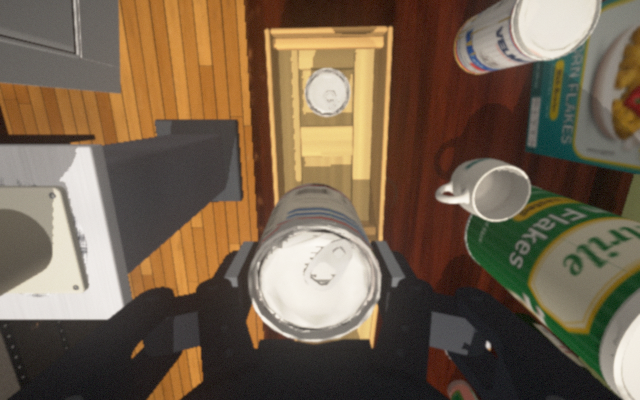

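Wrist picture 2: the tin is held upright at (315,270). The crate rim's +y outer corners are at (265,29) and (392,27), its right edge runs to about (383,240), and the packed tin is at (327,92). Next I'll fit the crate pose to the rim edges.

```bash
cat > fit.py <<'E'
from h import *
from scipy.optimize import differential_evolution
def P(cam):
    m=bot.camera_model(cam);K=np.array(m["K"]);T=np.linalg.inv(np.array(m["world_from_camera"]));return K,T
def gmag(im):
    g=cv2.GaussianBlur(cv2.cvtColor(im,6).astype(np.float32),(0,0),1.0)
    return np.minimum(cv2.magnitude(cv2.Sobel(g,5,1,0),cv2.Sobel(g,5,0,1)),120)
def score(pts,views):
    s=0
    for G,(K,T) in views:
        c=(T[:3,:3]@pts.T).T+T[:3,3];u=(K@c.T).T;u=u[:,:2]/u[:,2:]
        v=cv2.remap(G,u[:,0].astype(np.float32),u[:,1].astype(np.float32),1).ravel();s-=v.mean()
    return s
def line(a,b,n=80): return np.array(a)+np.linspace(0,1,n)[:,None]*(np.array(b)-np.array(a))
E
python3 - <<'E'
from fit import *
im=cv2.imread("pics/w2.png");G=gmag(im);Gt=gmag(cv2.imread("pics/top0.png"))
z=.102
mw=np.vstack([line([-.071,-.02,z],[-.071,.131,z]),line([.071,-.02,z],[.071,.131,z]),line([-.071,.131,z],[.071,.131,z]),line([-.065,.125,z],[.065,.125,z]),line([-.065,0,z],[-.065,.125,z]),line([.065,0,z],[.065,.125,z])])
mt=np.vstack([line([sx*.071,-.131,z],[sx*.071,.131,z]) for sx in(-1,1)]+[line([-.071,s*.131,z],[.071,s*.131,z]) for s in(-1,1)])
def tr(m,q):
    c,s=np.cos(q[2]),np.sin(q[2]);return m@np.array([[c,s,0],[-s,c,0],[0,0,1]])+[q[0],q[1],0]
B=[(.48,.54),(.13,.20),(-.12,.12)]
vw=[(G,P("wrist"))];vt=[(Gt,P("top"))]
for n,f in [("w",lambda q:score(tr(mw,q),vw)),("t",lambda q:score(tr(mt,q),vt)),("both",lambda q:score(tr(mw,q),vw)+score(tr(mt,q),vt))]:
    r=differential_evolution(f,B,seed=1,popsize=30,tol=1e-6);print(n,r.x,r.fun)
x,y,a=r.x
e=np.array([x,y])+np.array([[np.cos(a),-np.sin(a)],[np.sin(a),np.cos(a)]])@[0,-.06]
print("pocket",e);go([e[0],e[1],.049],np.degrees(a))
E
```

```text
w [0.5149 0.1682 0.0049] -115.2946548461914
t [0.5164 0.1653 0.0168] -119.78962707519531
both [0.5164 0.1637 0.024 ] -228.35076904296875
pocket [0.5178 0.1037]
row {'x': np.float64(-3.62), 'y': np.float64(1.95), 'z': np.float64(27.84)} yaw -1.4 yang 0.0 q [0.27 0.26 0.28 1.59 0.   1.84]
```

move_arm(
  motion=[
    {"x": -3.3, "y": 1.8, "z": 5, "yaw": -0.8},
    {"x": -3.3, "y": 1.8, "z": 10, "yaw": -0.8},
    {"x": -3.3, "y": 1.8, "z": 15, "yaw": -0.8},
    {"x": -3.3, "y": 1.8, "z": 19, "yaw": -0.8},
    {"x": -3.3, "y": 1.8, "z": 22, "yaw": -0.8},
    {"x": -3.3, "y": 1.8, "z": 24.5, "yaw": -0.8},
    {"x": -3.3, "y": 1.8, "z": 26.5, "yaw": -0.8},
    {"x": -3.3, "y": 1.8, "z": 27.7, "yaw": -0.8},
    {"x": -3.3, "y": 1.8, "z": 27.7, "yaw": -0.8},
    {"x": -3.3, "y": 1.8, "z": 27.7, "yaw": -0.8},
  ],
)

```text
clock: 6.65
eef_pos: [0.517, 0.1066, 0.0508]
tool_rot: [0.702, 0.712, 0.001, 0.0]
ft_force: [0.1, -0.5, -1.5]
grip_width: 0.0557
grasp_force: 65.8
```

move_arm(
  motion=[
    {"x": 0, "y": 0, "z": 0.3, "yaw": 0},
    {"x": 0, "y": 0, "z": 0.3, "yaw": 0},
    {"x": 0, "y": 0, "z": 0.3, "yaw": 0},
  ],
)

```text
clock: 7.02
eef_pos: [0.5173, 0.1063, 0.0484]
tool_rot: [0.702, 0.712, 0.001, 0.001]
ft_force: [-0.2, 0.6, 6.1]
grip_width: 0.0558
grasp_force: 66.1
```

move_arm(
  motion=[
    {"x": 0, "y": 0, "z": 0, "yaw": 0},
    {"x": 0, "y": 0, "z": 0, "yaw": 0},
    {"x": 0, "y": 0, "z": 0, "yaw": 0},
    {"x": 0, "y": 0, "z": 0, "yaw": 0},
    {"x": 0, "y": 0, "z": 0, "yaw": 0},
  ],
  gripper=0.7,
)

```text
clock: 7.65
eef_pos: [0.5172, 0.1061, 0.0477]
tool_rot: [0.702, 0.712, 0.001, 0.001]
ft_force: [4.5, -0.2, 2.1]
grip_width: 0.0727
grasp_force: 2.1
```

```bash
python3 - <<'E'
from h import *
o=bot.get_obs();print(o["grip_width"],o["grasp_force"])
go([.50,-.13,.32],90)
E
```

```text
0.07271373387387936 2.072947888809722
row {'x': np.float64(-23.58), 'y': np.float64(-1.99), 'z': np.float64(-27.23)} yaw -89.2 yang 0.8 q [ 0.2   0.45 -0.21  0.91 -0.    1.76]
```

move_arm(
  motion=[
    {"x": 0, "y": 0, "z": 0, "yaw": 0},
    {"x": 0, "y": 0, "z": 0, "yaw": 0},
  ],
)

```text
clock: 7.9
eef_pos: [0.5172, 0.1061, 0.0477]
tool_rot: [0.702, 0.712, 0.001, 0.001]
ft_force: [5.0, -0.9, 2.0]
grip_width: 0.073
grasp_force: 2.2
```

```bash
python3 - <<'E'
from h import *
o=bot.get_obs();print(o["grip_width"],o["grasp_force"],o["ft_force"],o["ft_torque"])
im=bot.camera("wrist");cv2.imwrite("pics/w3.png",im)
E
```

```text
0.07296606433274033 2.1918433709652163 [ 4.9834 -0.852   1.9814] [-0.071  -0.6581  0.0351]
```

View pics/w3.png

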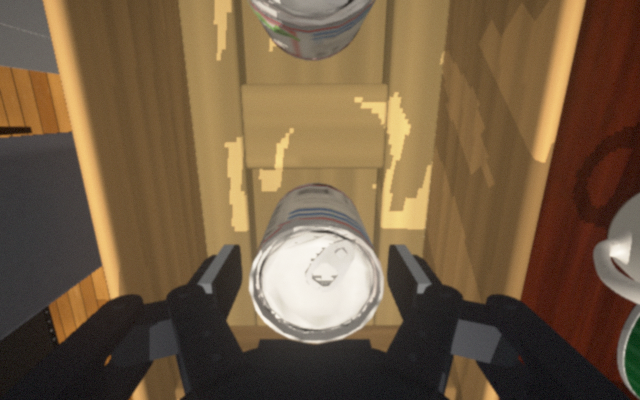

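Picture: the tin stands upright in the right pocket with its lid at (317,280), between the open pads, and the packed tin is untouched. A small residual force is likely a finger brushing something, so I'll lift straight up.

move_arm(
  motion=[
    {"x": 0, "y": 0, "z": -1, "yaw": 0},
    {"x": 0, "y": 0, "z": -3, "yaw": 0},
    {"x": 0, "y": 0, "z": -7, "yaw": 0},
    {"x": 0, "y": 0, "z": -13, "yaw": 0},
    {"x": 0, "y": 0, "z": -13, "yaw": 0},
  ],
)

```text
clock: 8.57
eef_pos: [0.5181, 0.1067, 0.1822]
tool_rot: [0.702, 0.712, 0.003, 0.002]
ft_force: [0.0, 0.5, -1.0]
grip_width: 0.0726
grasp_force: 0.0
```

```bash
python3 - <<'E'
from fit import *
o=bot.get_obs();print(o["grip_width"],o["grasp_force"],o["ft_force"])
im=bot.camera("wrist");cv2.imwrite("pics/w4.png",im)
for r in bot.cut_out("wrist","tin_mid")+bot.cut_out("wrist","packed_tin_mid"): print(r["score"],r["centre"],cv2.boundingRect(r["mask"].astype(np.uint8)),ray("wrist",r["centre"],.08))
go([.51,-.09,.33],90);go([.51,-.09,.33],-90)
E
```

```text
0.07260173546872616 0.0 [ 0.041   0.4853 -1.0117]
0.58 [193.3, 312.7] (281, 154, 66, 76) [0.5132 0.1115 0.08  ]
0.58 [36.9, 311.6] (273, 0, 77, 84) [0.5108 0.2277 0.08  ]
row {'x': np.float64(-19.58), 'y': np.float64(-0.78), 'z': np.float64(-15.35)} yaw -89.2 yang 0.8 q [ 0.2   0.32 -0.03  1.22  0.    1.76]
row {'x': np.float64(-19.58), 'y': np.float64(-0.78), 'z': np.float64(-15.35)} yaw -89.2 yang 0.8 q [ 0.2   0.32 -0.03  1.22  0.    1.76]
```

View pics/w4.png

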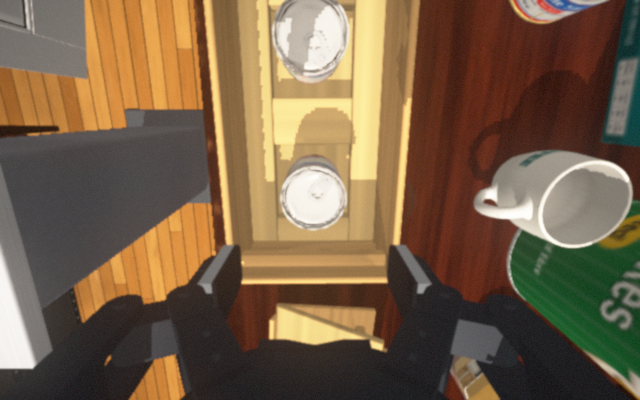

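Picture: both tins stand in their pockets, lids at (313,193) and (311,37). The crate's -y rim is at rows 245-283, the stand below it at (325,325).

```bash
python3 - <<'E'
from fit import *
G=gmag(cv2.imread("pics/w4.png"));Gt=gmag(cv2.imread("pics/top0.png"))
z=.102
mw=np.vstack([line([s*a,-b,z],[s*a,.06,z]) for s in(-1,1) for a,b in((.071,.131),(.065,.125))]+[line([-a,-b,z],[a,-b,z]) for a,b in((.071,.131),(.065,.125))])
def tr(m,q):
    c,s=np.cos(q[2]),np.sin(q[2]);return m@np.array([[c,s,0],[-s,c,0],[0,0,1]])+[q[0],q[1],0]
v=[(G,P("wrist"))]
r=differential_evolution(lambda q:score(tr(mw,q),v),[(.49,.54),(.14,.19),(-.1,.1)],seed=1,popsize=30,tol=1e-6);print(r.x,r.fun)
go([.53,-.16,.33],90)
E
```

```text
[0.5088 0.1712 0.0227] -90.1766128540039
row {'x': np.float64(-26.61), 'y': np.float64(1.12), 'z': np.float64(-15.36)} yaw -89.2 yang 0.8 q [ 0.2   0.32 -0.03  1.22  0.    1.76]
```

move_arm(
  motion=[
    {"x": 0, "y": 0, "z": -6, "yaw": 0},
    {"x": -6, "y": 0, "z": -10, "yaw": -10},
    {"x": -12, "y": 0.5, "z": -13, "yaw": -20},
    {"x": -18, "y": 1, "z": -15.4, "yaw": -30},
    {"x": -24, "y": 1.1, "z": -15.4, "yaw": -40},
    {"x": -26.6, "y": 1.1, "z": -15.4, "yaw": -50},
    {"x": -26.6, "y": 1.1, "z": -15.4, "yaw": -60},
    {"x": -26.6, "y": 1.1, "z": -15.4, "yaw": -70},
    {"x": -26.6, "y": 1.1, "z": -15.4, "yaw": -80},
    {"x": -26.6, "y": 1.1, "z": -15.4, "yaw": -89.2},
    {"x": -26.6, "y": 1.1, "z": -15.4, "yaw": -89.2},
    {"x": -26.6, "y": 1.1, "z": -15.4, "yaw": -89.2},
  ],
)

```text
clock: 10.22
eef_pos: [0.5304, -0.1596, 0.33]
tool_rot: [0.001, 1.0, 0.0, -0.001]
ft_force: [0.1, 0.7, 0.1]
grip_width: 0.0727
grasp_force: 0.0
```

```bash
python3 - <<'E'
from fit import *
o=bot.get_obs();print(o["eef_pos"],o["ft_force"])
im=bot.camera("wrist");cv2.imwrite("pics/w5.png",im)
m=bot.camera_model("wrist");np.savez("w5.npz",**{k:np.array(v) for k,v in m.items()})
for r in bot.cut_out("wrist","divider_grip"): print(r["score"],r["centre"],cv2.boundingRect(r["mask"].astype(np.uint8)))
E
```

```text
[ 0.5304 -0.1596  0.33  ] [0.0521 0.6521 0.0622]
0.6 [163.2, 316.1] (225, 114, 176, 97)
0.2 [162.1, 535.6] (437, 98, 203, 116)
```

View pics/w5.png

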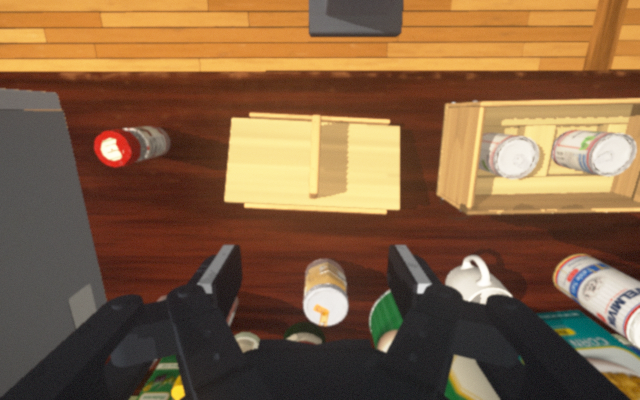

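Picture: the divider board corners are at (232,118), (400,125), (400,207), (226,203), with the fin from about (316,115) to (314,197). The jar cap is at (113,148), the crate at the right (440-640, 100-213). I'll fit the divider pose with its 25° tilt known.

```bash
python3 - <<'E'
from fit import *
im=cv2.imread("pics/w5.png");G=gmag(im);Gt=gmag(cv2.imread("pics/top0.png"))
s=-.026
m=np.vstack([line([-.061,-.121,s],[-.061,.121,s]),line([.061,-.121,s],[.061,.121,s]),line([-.061,-.121,s],[.061,-.121,s]),line([-.061,.121,s],[.061,.121,s]),
 line([-.052,-.006,.018],[.052,-.006,.018]),line([-.052,.006,.018],[.052,.006,.018])])
T=np.load("w5.npz");vw=[(G,(T["K"],np.linalg.inv(T["world_from_camera"])))];vt=[(Gt,P("top"))]
def tr(q): return R.from_euler("ZY",[q[3],-np.radians(25)]).apply(m)+q[:3]
B=[(.49,.56),(-.19,-.13),(.06,.12),(-.12,.12)]
for n,f in [("w",lambda q:score(tr(q),vw)),("t",lambda q:score(tr(q),vt)),("b",lambda q:score(tr(q),vw)+score(tr(q),vt))]:
    r=differential_evolution(f,B,seed=2,popsize=30,tol=1e-6);print(n,r.x,r.fun)
    if n=="w": rw=r.x
# crate from this view (rim edges visible)
z=.102
mc=np.vstack([line([-a,-b,z],[-a,.06,z]) for a,b in((.071,.131),(.065,.125))]+[line([a,-b,z],[a,.06,z]) for a,b in((.071,.131),(.065,.125))]+[line([-a,-b,z],[a,-b,z]) for a,b in((.071,.131),(.065,.125))])
def trc(q): return R.from_euler("Z",q[2]).apply(mc)+[q[0],q[1],0]
rc=differential_evolution(lambda q:score(trc(q),vw),[(.49,.54),(.14,.19),(-.1,.1)],seed=1,popsize=30,tol=1e-6);print("crate",rc.x,rc.fun)
for p,c in ((tr(rw),(255,0,0)),(trc(rc.x),(0,0,255)),):
    K,Ti=vw[0][1];u=(K@((Ti[:3,:3]@p.T)+Ti[:3,3:])).T;u=u[:,:2]/u[:,2:]
    for q in u[::2]: cv2.circle(im,tuple(int(round(t*4)) for t in q),2,c,-1,shift=2) if 0<=q[0]<640 else 0
cv2.imwrite("pics/ov.png",cv2.resize(im[80:240,200:640],None,fx=1.8,fy=1.8))
print("jar cap",ray("wrist",(148,113),.106))
go([.53,-.16,.10],90)
E
```

```text
w [ 0.5186 -0.1607  0.0861 -0.048 ] -90.51160430908203
t [ 0.5146 -0.1598  0.1055 -0.0528] -98.01006317138672
b [ 0.5187 -0.1607  0.0861 -0.0489] -187.78067016601562
crate [0.515  0.1676 0.0174] -110.39546203613281
jar cap [ 0.5022 -0.4047  0.106 ]
row {'x': np.float64(0.03), 'y': np.float64(-0.04), 'z': np.float64(23.07)} yaw -0.1 yang 89.9 q [-0.29  0.34  0.4   1.63  0.   -0.29]
```

View pics/ov.png

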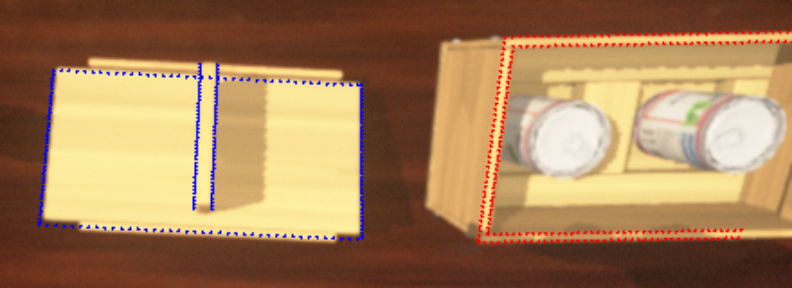

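Overlay: both fits lie on the edges. Divider grip (.519,-.161,.086) with yaw -2.8°; crate (.515,.167) with yaw about 0.9°.

move_arm(
  motion=[
    {"x": 1.2, "y": -0.1, "z": 5, "yaw": 2.7},
    {"x": 1.2, "y": -0.1, "z": 10, "yaw": 2.7},
    {"x": 1.2, "y": -0.1, "z": 15, "yaw": 2.7},
    {"x": 1.2, "y": -0.1, "z": 20, "yaw": 2.7},
    {"x": 1.2, "y": -0.1, "z": 23, "yaw": 2.7},
    {"x": 1.2, "y": -0.1, "z": 25, "yaw": 2.7},
    {"x": 1.2, "y": -0.1, "z": 26, "yaw": 2.7},
    {"x": 1.2, "y": -0.1, "z": 26, "yaw": 2.7},
    {"x": 1.2, "y": -0.1, "z": 26, "yaw": 2.7},
  ],
  gripper=0.2,
)

```text
clock: 11.45
eef_pos: [0.5197, -0.1611, 0.0724]
tool_rot: [0.024, 1.0, -0.0, 0.001]
ft_force: [0.5, 0.5, -1.1]
grip_width: 0.051
grasp_force: 0.0
```

```bash
python3 - <<'E'
from h import *
print(bot.get_obs()["ft_force"]);go([.519,-.161,.070],87.2)
im=bot.camera("wrist");cv2.imwrite("pics/w6.png",im)
E
```

```text
[ 0.4631  0.4502 -1.0581]
row {'x': np.float64(0.07), 'y': np.float64(0.0), 'z': np.float64(0.24)} yaw 0.0 yang 87.2 q [-0.3   0.44 -0.14  0.99  0.   -0.25]
```

View pics/w6.png

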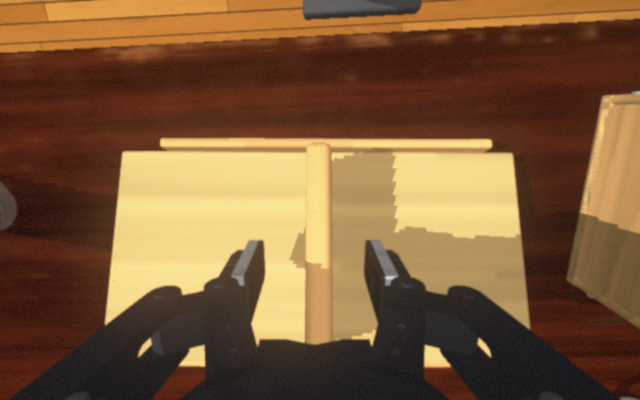

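Picture: the fin (318,200) lies centred between the pads (250 and 380). I'll close now.

move_arm(
  motion=[
    {"x": 0, "y": 0, "z": 0.1, "yaw": 0},
    {"x": 0, "y": 0, "z": 0.1, "yaw": 0},
    {"x": 0, "y": 0, "z": 0.1, "yaw": 0},
    {"x": 0, "y": 0, "z": 0.1, "yaw": 0},
    {"x": 0, "y": 0, "z": 0.1, "yaw": 0},
    {"x": 0, "y": 0, "z": 0.1, "yaw": 0},
    {"x": 0, "y": 0, "z": 0.1, "yaw": 0},
    {"x": 0, "y": 0, "z": 0.1, "yaw": 0},
  ],
  gripper=-1,
)

```text
clock: 12.5
eef_pos: [0.5191, -0.1608, 0.0709]
tool_rot: [0.024, 1.0, -0.0, 0.0]
ft_force: [-1.3, 1.8, 6.1]
grip_width: 0.0112
grasp_force: 59.5
```

```bash
python3 - <<'E'
from h import *
print(bot.get_obs()["ft_force"]);
go([.513,.167,.26],90.9)
E
```

```text
[-1.2731  1.7886  6.0971]
row {'x': np.float64(2.16), 'y': np.float64(32.71), 'z': np.float64(-18.92)} yaw -3.6 yang 87.3 q [-0.3   0.45 -0.14  0.98  0.   -0.25]
```

move_arm(
  motion=[
    {"x": 0, "y": 0, "z": -2, "yaw": 0},
    {"x": 0, "y": 0, "z": -6, "yaw": 0},
    {"x": 0, "y": 0, "z": -11, "yaw": 0},
    {"x": 0.5, "y": 2, "z": -16, "yaw": -1},
    {"x": 1, "y": 7, "z": -19, "yaw": -2},
    {"x": 1.3, "y": 12, "z": -19, "yaw": -3},
    {"x": 1.6, "y": 17, "z": -19, "yaw": -3.6},
    {"x": 1.9, "y": 22, "z": -19, "yaw": -3.6},
    {"x": 2.2, "y": 27, "z": -19, "yaw": -3.6},
    {"x": 2.2, "y": 31, "z": -19, "yaw": -3.6},
    {"x": 2.2, "y": 32.7, "z": -19, "yaw": -3.6},
    {"x": 2.2, "y": 32.7, "z": -19, "yaw": -3.6},
    {"x": 2.2, "y": 32.7, "z": -19, "yaw": -3.6},
  ],
)

```text
clock: 14.12
eef_pos: [0.5124, 0.1656, 0.26]
tool_rot: [-0.007, 1.0, -0.001, -0.0]
ft_force: [-0.1, -0.1, -2.7]
grip_width: 0.0114
grasp_force: 58.8
```

```bash
cat > div.py <<'E'
from fit import *
im=bot.camera("wrist");cv2.imwrite("pics/%s.png"%sys.argv[1],im)
o=bot.get_obs();print(o["ft_force"],o["ft_torque"],o["grip_width"])
G=gmag(im);v=[(G,P("wrist"))]
r0=R.from_quat(o["tool_rot"]).as_matrix();yaw=np.arctan2(r0[1,1],r0[0,1])-np.pi/2
s=-.026
m=np.vstack([line([-.061,-.121,s],[-.061,.121,s]),line([-.061,-.121,s],[.0,-.121,s]),line([-.061,.121,s],[.0,.121,s]),line([-.052,-.006,.018],[-.02,-.006,.018]),line([-.052,.006,.018],[-.02,.006,.018])])
c0=o["eef_pos"]+[0,0,.016]
tr=lambda q:R.from_euler("ZY",[q[3],-q[4]]).apply(m)+q[:3]
B=[(c-.015,c+.015) for c in c0]+[(yaw-.08,yaw+.08),(-.1,.6)]
r=differential_evolution(lambda q:score(tr(q),v),B,seed=2,popsize=25,tol=1e-6)
print("divider",r.x,"rel",r.x[:3]-o["eef_pos"],"yaw",yaw,"tilt deg",np.degrees(r.x[4]),r.fun)
E
python3 div.py w7; python3 - <<'E'
from h import *
go([.513,.167,.26],90.9)
E
```

```text
[ 0.6955  0.4746 -1.8729] [-0.004  -0.0311  0.0173] 0.011113033136040645
divider [0.5105 0.1642 0.2664 0.0259 0.4309] rel [-0.0021 -0.0013  0.0063] yaw 0.013205424018071232 tilt deg 24.687967816717105 -70.64586639404297
row {'x': np.float64(-0.05), 'y': np.float64(0.16), 'z': np.float64(0.01)} yaw -0.1 yang 90.8 q [ 0.31  0.31  0.17  1.43 -0.    0.3 ]
```

move_arm(
  motion=[
    {"x": -0.3, "y": 0.2, "z": 4, "yaw": -0.2},
    {"x": -0.3, "y": 0.2, "z": 8, "yaw": -0.2},
    {"x": -0.3, "y": 0.2, "z": 10.5, "yaw": -0.2},
    {"x": -0.3, "y": 0.2, "z": 11.2, "yaw": -0.2},
    {"x": -0.3, "y": 0.2, "z": 11.2, "yaw": -0.2},
    {"x": -0.3, "y": 0.2, "z": 11.2, "yaw": -0.2},
  ],
)

```text
clock: 14.92
eef_pos: [0.5167, 0.1689, 0.1499]
tool_rot: [-0.009, 1.0, 0.0, 0.001]
ft_force: [-0.4, -0.1, -1.8]
grip_width: 0.0111
grasp_force: 58.7
```

```bash
python3 - <<'E'
from h import *
im=bot.camera("wrist");cv2.imwrite("pics/w8.png",im)
o=bot.get_obs();print(o["ft_force"]);go([.515,.1675,.128],91)
# y ends of low board edge vs crate inner wall: predicted pixels
c=o["eef_pos"]+[0,0,.0152];rt=R.from_euler("ZY",[np.pi/180*.9,-np.radians(25)])
for s in(-1,1):
    print(s,proj("wrist",rt.apply([-.061,s*.121,-.026])+c),proj("wrist",[.515-.055-s*.002,.1675+s*.125,.102]))
g=cv2.cvtColor(im,6)
np.save("g8.npy",g)
E
```

```text
[ 0.4244  0.0443 -2.1013]
row {'x': np.float64(0.17), 'y': np.float64(-0.15), 'z': np.float64(2.19)} yaw 0.0 yang 91.0 q [ 0.32  0.37 -0.03  1.17 -0.    0.3 ]
-1 [110.1133 157.9931] [113.2891 134.8861]
1 [519.2632 159.8368] [514.2003 136.6283]
```

```bash
python3 - <<'E'
from fit import *
im=cv2.imread("pics/w8.png");G=gmag(im);v=[(G,P("wrist"))];o=bot.get_obs();z=.102
mc=np.vstack([line([-.071,-.131,z],[-.071,.131,z]),line([-.065,-.125,z],[-.065,.125,z])]+[line([-a,s*b,z],[-.03,s*b,z]) for s in(-1,1) for a,b in((.071,.131),)])
trc=lambda q:R.from_euler("Z",q[2]).apply(mc)+[q[0],q[1],0]
for sd in (1,2):
  r=differential_evolution(lambda q:score(trc(q),v),[(.50,.53),(.15,.18),(-.05,.07)],seed=sd,popsize=30,tol=1e-6);print("crate",r.x,r.fun)
print(score(trc([.515,.1675,.0174]),v))
s=-.026
m=np.vstack([line([-.061,-.121,s],[-.061,.121,s]),line([-.061,-.121,s],[-.02,-.121,s]),line([-.061,.121,s],[-.02,.121,s])])
c=o["eef_pos"]+[0,0,.0152]
trd=lambda q:R.from_euler("ZY",[q[2],-q[3]]).apply(m)+[q[0],q[1],c[2]]
r=differential_evolution(lambda q:score(trd(q),v),[(c[0]-.012,c[0]+.012),(c[1]-.012,c[1]+.012),(-.03,.06),(.35,.5)],seed=1,popsize=30,tol=1e-6);print("div",r.x,r.fun,"tcp",o["eef_pos"])
E
```

```text
crate [0.5153 0.1686 0.0179] -109.19468688964844
crate [0.5153 0.1686 0.018 ] -109.19447326660156
-88.70178
div [0.5286 0.1682 0.0528 0.4579] -83.21089172363281 tcp [0.5166 0.169  0.1499]
```

move_arm(
  motion=[
    {"x": 0.15, "y": 0, "z": 0.6, "yaw": 0},
    {"x": 0.15, "y": 0, "z": 1.2, "yaw": 0},
    {"x": 0.15, "y": 0, "z": 1.8, "yaw": 0},
    {"x": 0.15, "y": 0, "z": 2.2, "yaw": 0},
    {"x": 0.15, "y": 0, "z": 2.2, "yaw": 0},
  ],
)

```text
clock: 15.6
eef_pos: [0.5174, 0.1691, 0.1294]
tool_rot: [-0.009, 1.0, 0.0, 0.004]
ft_force: [2.2, -1.5, 10.6]
grip_width: 0.0112
grasp_force: 60.6
```

move_arm(
  motion=[
    {"x": 0, "y": 0, "z": 0.4, "yaw": 0},
    {"x": 0, "y": 0, "z": 0.7, "yaw": 0},
    {"x": 0, "y": 0, "z": 0.7, "yaw": 0},
  ],
)

```text
clock: 15.98
eef_pos: [0.5218, 0.1692, 0.1252]
tool_rot: [-0.009, 1.0, 0.001, 0.009]
ft_force: [8.2, -3.5, 16.2]
grip_width: 0.0109
grasp_force: 61.7
```

move_arm(
  motion=[
    {"x": 0, "y": 0, "z": -1.2, "yaw": 0},
    {"x": 1, "y": 0, "z": -1.2, "yaw": 0},
    {"x": 2, "y": 0, "z": -1.2, "yaw": 0},
    {"x": 2, "y": 0, "z": -1.0, "yaw": 0},
    {"x": 2, "y": 0, "z": -1.0, "yaw": 0},
  ],
)

```text
clock: 16.6
eef_pos: [0.5025, 0.1691, 0.1335]
tool_rot: [-0.009, 1.0, 0.0, 0.01]
ft_force: [14.8, -1.5, 7.1]
grip_width: 0.0112
grasp_force: 60.3
```

```bash
python3 - <<'E'
from h import *
im=bot.camera("wrist");cv2.imwrite("pics/w9.png",im)
for n in("divider_grip","crate"):
  for r in bot.cut_out("wrist",n):
    m=r["mask"].astype(np.uint8);c=max(cv2.findContours(m,0,2)[0],key=cv2.contourArea)
    print(n,r["score"],cv2.approxPolyDP(c,5,True)[:,0].tolist())
o=bot.get_obs();print(o["eef_pos"],o["ft_force"],o["ft_torque"])
piv=o["eef_pos"]+[0,0,.019]
for t in (0,10,15,20,25,30):
  rt=R.from_euler("ZY",[.018,-np.radians(t)])
  print(t,[proj("wrist",piv+rt.apply(np.array(p)-[.002,0,.0034])).round().tolist() for p in ([-.061,-.121,-.026],[-.061,.121,-.026],[-.061,.121,-.034],[-.052,0,.018],[.061,-.121,-.026])])
cr=lambda p:proj("wrist",R.from_euler("Z",.018).apply(p)+[.5153,.1686,0]).round().tolist()
print("rim",[cr(p) for p in ([-.071,-.131,.102],[-.071,.131,.102],[-.065,-.125,.102],[-.065,.125,.102])])
E
```

```text
divider_grip 0.72 [[111, 148], [104, 343], [212, 282], [261, 284], [275, 250], [294, 236], [301, 238], [297, 340], [333, 339], [327, 238], [338, 236], [355, 251], [370, 284], [414, 281], [526, 343], [516, 147]]
crate 0.91 [[86, 139], [107, 230], [113, 145], [515, 145], [522, 227], [541, 141], [469, 125], [161, 124]]
[0.5026 0.1691 0.1335] [15.3612 -1.6139  6.9766] [-0.5137 -3.3178 -0.0348]
0 [[70.0, 128.0], [560.0, 129.0], [548.0, 128.0], [315.0, 164.0], [118.0, 331.0]]
10 [[88.0, 138.0], [541.0, 139.0], [531.0, 140.0], [315.0, 155.0], [108.0, 350.0]]
15 [[96.0, 144.0], [534.0, 145.0], [523.0, 147.0], [315.0, 152.0], [102.0, 360.0]]
20 [[103.0, 151.0], [527.0, 151.0], [517.0, 154.0], [315.0, 151.0], [96.0, 369.0]]
25 [[109.0, 157.0], [520.0, 158.0], [511.0, 161.0], [315.0, 151.0], [88.0, 379.0]]
30 [[115.0, 164.0], [515.0, 165.0], [506.0, 169.0], [315.0, 151.0], [80.0, 389.0]]
rim [[82.0, 134.0], [545.0, 135.0], [95.0, 145.0], [532.0, 145.0]]
```

```bash
cat > d2.py <<'E'
from fit import *
im=cv2.imread(sys.argv[1]) if len(sys.argv)>1 else bot.camera("wrist")
o=bot.get_obs();v=[(gmag(im),P("wrist"))]
r0=R.from_quat(o["tool_rot"]).as_matrix();yaw=np.arctan2(r0[1,1],r0[0,1])-np.pi/2
s=-.026
m=np.vstack([line([-.05,-.121,s],[.045,-.121,s]),line([-.05,.121,s],[.045,.121,s]),line([-.052,-.006,.018],[-.015,-.006,.018]),line([-.052,.006,.018],[-.015,.006,.018]),line([-.052,-.006,.018],[-.052,.006,.018],20),line([-.052,-.006,.018],[-.052,-.006,-.02],30),line([-.052,.006,.018],[-.052,.006,-.02],30)])
c=o["eef_pos"]
tr=lambda q:R.from_euler("ZY",[yaw+q[4],-q[3]]).apply(m)+c+[q[0],q[1],q[2]]
for sd in(1,2):
  r=differential_evolution(lambda q:score(tr(q),v),[(-.02,.02),(-.006,.006),(-.01,.03),(-.1,.6),(-.03,.03)],seed=sd,popsize=30,tol=1e-7,maxiter=400)
  q=r.x;low=R.from_euler("ZY",[yaw+q[4],-q[3]]).apply([-.061,0,-.034])+c+q[:3]
  print("rel",q[:3],"tilt",np.degrees(q[3]),"dyaw",q[4],r.fun,"grip",c+q[:3],"lowedge",low)
E
python3 d2.py pics/w9.png
```

```text
rel [-0.006  -0.0013  0.0066] tilt 20.896188179320404 dyaw 0.016558494784701398 -86.2186508178711 grip [0.4966 0.1678 0.1401] lowedge [0.4517 0.1663 0.0866]
rel [-0.006  -0.0013  0.0066] tilt 20.918415950629882 dyaw 0.016801867262041362 -86.21833801269531 grip [0.4966 0.1678 0.1401] lowedge [0.4518 0.1663 0.0866]
```

The fit puts the low edge against the -x wall on the ledges, with the board tilted 21°. I'll lower it along the arc about that edge.

move_arm(
  motion=[
    {"x": -0.5, "y": 0, "z": 0.4, "yaw": 0},
    {"x": -1, "y": 0, "z": 0.9, "yaw": 0},
    {"x": -1.25, "y": 0, "z": 1.2, "yaw": 0},
    {"x": -1.5, "y": 0, "z": 1.45, "yaw": 0},
    {"x": -1.5, "y": 0, "z": 1.45, "yaw": 0},
  ],
)

```text
clock: 17.38
eef_pos: [0.5126, 0.1696, 0.1178]
tool_rot: [-0.009, 1.0, 0.001, 0.005]
ft_force: [5.3, -0.4, 12.1]
grip_width: 0.0111
grasp_force: 61.5
```

```bash
python3 d2.py
```

```text
rel [ 0.0181 -0.0005  0.0209] tilt -0.0981931758705033 dyaw 0.01888208304995671 -85.69904327392578 grip [0.5307 0.1691 0.1387] lowedge [0.4697 0.1668 0.1048]
rel [ 0.0181 -0.0005  0.0209] tilt -0.11079800690771602 dyaw 0.018845851064090532 -85.70095825195312 grip [0.5307 0.1691 0.1387] lowedge [0.4697 0.1668 0.1048]
```

move_arm(
  motion=[
    {"x": -0.25, "y": 0, "z": 0.3, "yaw": 0},
    {"x": -0.5, "y": 0, "z": 0.6, "yaw": 0},
    {"x": -0.7, "y": 0, "z": 0.9, "yaw": 0},
    {"x": -0.9, "y": 0, "z": 1.1, "yaw": 0},
    {"x": -0.9, "y": 0, "z": 1.1, "yaw": 0},
  ],
)

```text
clock: 18.05
eef_pos: [0.5211, 0.1697, 0.1064]
tool_rot: [-0.009, 1.0, 0.001, 0.004]
ft_force: [5.0, 0.4, 10.2]
grip_width: 0.0113
grasp_force: 62.3
```

```bash
sed -i 's/^for sd in(1,2):/rp=np.array([.010,0,.0094])\nB=[(-.004,.004),(-.003,.003),(-.1,.45),(-.03,.03)]\ndef full(q): return np.r_[np.array([q[0],q[1],.019])-R.from_euler("ZY",[yaw,-q[2]]).apply(rp),q[2],q[3]]\nfor sd in(1,2):/; s/lambda q:score(tr(q),v),\[.*\],seed/lambda q:score(tr(full(q)),v),B,seed/; s/q=r.x;/q=full(r.x);/' d2.py; python3 d2.py
```

```text
rel [-0.0059  0.0002  0.0095] tilt 0.3405029459731395 dyaw 0.0042473183371911655 -63.819915771484375 grip [0.5152 0.17   0.1159] lowedge [0.4544 0.1686 0.0816]
rel [-0.0059  0.0002  0.0095] tilt 0.42358840698956823 dyaw 0.00413974692639288 -63.825828552246094 grip [0.5152 0.17   0.1159] lowedge [0.4545 0.1686 0.0815]
```

Divider reads flat (0.4°) and centred. I'll release and check.

move_arm(
  motion=[
    {"x": 0, "y": 0, "z": 0, "yaw": 0},
    {"x": 0, "y": 0, "z": 0, "yaw": 0},
    {"x": 0, "y": 0, "z": 0, "yaw": 0},
    {"x": 0, "y": 0, "z": -1, "yaw": 0},
    {"x": 0, "y": 0, "z": -4, "yaw": 0},
    {"x": 0, "y": 0, "z": -9, "yaw": 0},
    {"x": 0, "y": 0, "z": -15, "yaw": 0},
    {"x": 0, "y": 0, "z": -21, "yaw": 0},
    {"x": 0, "y": 0, "z": -21, "yaw": 0},
    {"x": 0, "y": 0, "z": -21, "yaw": 0},
  ],
  gripper=0.2,
)

```text
clock: 19.35
eef_pos: [0.5179, 0.1689, 0.3139]
tool_rot: [-0.009, 1.0, 0.0, 0.0]
ft_force: [0.4, -0.3, -0.4]
grip_width: 0.051
grasp_force: 0.0
```

```bash
cat > chk.py <<'E'
from fit import *
im=bot.camera("wrist");cv2.imwrite("pics/w10.png",im);o=bot.get_obs();print(o["eef_pos"],o["ft_force"],o["grip_width"])
v=[(gmag(im),P("wrist"))];s=-.026;z=.102
m=np.vstack([line([.061*a,-.121,s],[.061*a,.121,s]) for a in(-1,1)]+[line([-.061,.121*a,s],[.061,.121*a,s]) for a in(-1,1)]+[line([-.052,.006*a,.018],[.052,.006*a,.018]) for a in(-1,1)]+[line([.052*a,-.006,.018],[.052*a,.006,.018]) for a in(-1,1)])
mc=np.vstack([line([a*.071,-.131,z],[a*.071,.131,z]) for a in(-1,1)]+[line([-.071,a*.131,z],[.071,a*.131,z]) for a in(-1,1)])
trc=lambda q:R.from_euler("Z",q[2]).apply(mc)+[q[0],q[1],0]
trd=lambda q:R.from_euler("ZYX",[q[3],-q[4],q[5]]).apply(m)+q[:3]
r=differential_evolution(lambda q:score(trc(q),v),[(.50,.53),(.15,.18),(-.05,.07)],seed=1,popsize=30,tol=1e-6);print("crate",r.x,r.fun)
r=differential_evolution(lambda q:score(trd(q),v),[(.50,.53),(.155,.185),(.11,.15),(-.05,.09),(-.15,.3),(-.1,.1)],seed=1,popsize=25,tol=1e-6,maxiter=500);print("div",r.x,r.fun)
print("flat score",score(trd([.5125,.169,.118,.018,0,0]),v))
E
python3 chk.py
```

```text
[0.5174 0.1688 0.3128] [ 0.6103 -0.7702 -0.7293] 0.05129477011877424
crate [0.5154 0.1682 0.02  ] -119.5362777709961
div [ 0.5135  0.1779  0.1379  0.012   0.0087 -0.0423] -104.37907409667969
flat score -79.01897
```

```bash
cat > chk2.py <<'E'
from fit import *
im=cv2.imread(sys.argv[1]) if len(sys.argv)>1 else bot.camera("wrist")
v=[(gmag(im),P("wrist"))];s=-.026
fin=np.vstack([line([-.052,.006*a,.018],[.052,.006*a,.018]) for a in(-1,1)]+[line([.052*a,-.006,.018],[.052*a,.006,.018],30) for a in(-1,1)])
brd=np.vstack([line([.061*a,-.121,s],[.061*a,.121,s]) for a in(-1,1)]+[line([-.061,.121*a,s],[.061,.121*a,s]) for a in(-1,1)])
tr=lambda m,q:R.from_euler("ZYX",[q[3],-q[4],q[5]]).apply(m)+q[:3]
for n,m,B in [("seat",np.vstack([fin,brd]),[(.505,.525),(.16,.178),(.114,.124),(-.03,.06),(-.03,.03),(-.03,.03)]),
 ("fin",fin,[(.50,.53),(.155,.185),(.10,.15),(-.05,.09),(-1e-4,1e-4),(-1e-4,1e-4)]),
 ("brd",brd,[(.50,.53),(.155,.185),(.105,.128),(-.05,.09),(-.1,.1),(-.06,.06)])]:
    r=differential_evolution(lambda q:score(tr(m,q),v),B,seed=3,popsize=25,tol=1e-6,maxiter=400);print(n,r.x,r.fun)
E
python3 chk2.py pics/w10.png
python3 - <<'E'
from h import *
bot.camera("wrist")
for n in("divider_grip","crate"):
  for r in bot.cut_out("wrist",n):
    m=r["mask"].astype(np.uint8);c=max(cv2.findContours(m,0,2)[0],key=cv2.contourArea)
    print(n,r["score"],cv2.approxPolyDP(c,3,True)[:,0].tolist())
P=lambda p,z0=0:proj("wrist",R.from_euler("Z",.018).apply(p)+[.5153,.1684,0]).round().tolist()
print("seat pred board",[P([-.003+.061*a,.121*b,.092]) for a,b in((-1,-1),(-1,1),(1,1),(1,-1))],"fin",[P([-.003+.052*a,.006*b,.136]) for a,b in((-1,-1),(-1,1),(1,1),(1,-1))])
print("rim in",[P([.065*a,.125*b,.102]) for a,b in((-1,-1),(-1,1),(1,1),(1,-1))])
E
```

```text
seat [0.5132 0.1676 0.1148 0.0164 0.0291 0.0053] -99.56257629394531
fin [ 0.5132  0.1786  0.1387  0.0122 -0.0001  0.    ] -82.35591125488281
brd [ 0.5149  0.1666  0.1159  0.0213 -0.0144  0.017 ] -116.98835754394531
divider_grip 0.82 [[214, 120], [224, 215], [309, 215], [317, 221], [322, 216], [408, 214], [416, 119]]
divider_grip 0.5 [[202, 112], [214, 226], [416, 225], [426, 150], [426, 112]]
crate 0.77 [[201, 111], [213, 226], [416, 226], [424, 180], [428, 111]]
seat pred board [[211.0, 116.0], [418.0, 117.0], [409.0, 216.0], [220.0, 215.0]] fin [[309.0, 126.0], [320.0, 126.0], [320.0, 221.0], [309.0, 221.0]]
rim in [[204.0, 116.0], [425.0, 116.0], [414.0, 224.0], [215.0, 223.0]]
```

Divider seated: board fit (.515,.167,.116), level within about 0.02 rad. Next is the jar.

```bash
python3 - <<'E'
from h import *
for z in(0,.15,.3): print(z,ray("top",(200,510),z),ray("top",(297,497),z))
print(ray("top",(261,463),.1),ray("top",(258,466),.106))
go([.50,-.36,.31],91)
E
```

```text
0 [ 0.744  -0.5325  0.    ] [ 0.4357 -0.5413  0.    ]
0.15 [ 0.6916 -0.4833  0.15  ] [ 0.415  -0.4912  0.15  ]
0.3 [ 0.6392 -0.4341  0.3   ] [ 0.3942 -0.4411  0.3   ]
[ 0.4965 -0.3977  0.1   ] [ 0.5059 -0.4029  0.106 ]
row {'x': np.float64(2.7), 'y': np.float64(-52.83), 'z': np.float64(0.27)} yaw 0.1 yang 91.1 q [0.32 0.32 0.32 1.57 0.   0.3 ]
```

move_arm(
  motion=[
    {"x": 0.2, "y": -5, "z": 0, "yaw": 9},
    {"x": 0.5, "y": -11, "z": 0, "yaw": 18},
    {"x": 0.8, "y": -17, "z": 0, "yaw": 27},
    {"x": 1.1, "y": -23, "z": 0, "yaw": 36},
    {"x": 1.4, "y": -29, "z": 0, "yaw": 45},
    {"x": 1.7, "y": -35, "z": 0, "yaw": 54},
    {"x": 2, "y": -41, "z": 0, "yaw": 63},
    {"x": 2.3, "y": -47, "z": 0, "yaw": 72},
    {"x": 2.7, "y": -52.8, "z": 0, "yaw": 81},
    {"x": 2.7, "y": -52.8, "z": 0, "yaw": 91},
    {"x": 2.7, "y": -52.8, "z": 0, "yaw": 91},
    {"x": 2.7, "y": -52.8, "z": 0, "yaw": 91},
    {"x": 2.7, "y": -52.8, "z": 0, "yaw": 91},
  ],
  gripper=0.7,
)

```text
clock: 21.18
eef_pos: [0.501, -0.3585, 0.314]
tool_rot: [0.706, 0.708, 0.0, 0.0]
ft_force: [0.6, 0.7, 0.3]
grip_width: 0.0728
grasp_force: 0.0
```

```bash
python3 - <<'E'
from h import *
im=bot.camera("wrist");cv2.imwrite("pics/w11.png",im)
hsv=cv2.cvtColor(im,cv2.COLOR_BGR2HSV);red=((hsv[...,0]<8)|(hsv[...,0]>172))&(hsv[...,1]>170)&(hsv[...,2]>110)
for r in bot.cut_out("wrist","jar_mid"):
    m=r["mask"];b=cv2.boundingRect(m.astype(np.uint8));print(r["score"],r["centre"],b,ray("wrist",r["centre"],.06))
    k=(m&red).astype(np.uint8);n=k.sum()
    if n>50:
        c=max(cv2.findContours(k,0,2)[0],key=cv2.contourArea);(x,y),rad=cv2.minEnclosingCircle(c);print("cap",x,y,rad,cv2.boundingRect(c),ray("wrist",(y,x),.1),ray("wrist",(y,x),.106))
go([.503,-.405,.05],0)
E
```

```text
0.95 [201.6, 313.0] (298, 177, 35, 49) [ 0.4999 -0.4083  0.06  ]
cap 314.8500671386719 207.56732177734375 18.471393585205078 (298, 190, 35, 36) [ 0.5024 -0.4039  0.1   ] [ 0.5023 -0.4019  0.106 ]
row {'x': np.float64(-4.63), 'y': np.float64(0.17), 'z': np.float64(26.42)} yaw 0.2 yang 0.2 q [-0.62  0.48  0.56  1.65 -0.    0.95]
```

move_arm(
  motion=[
    {"x": -4.5, "y": 0.1, "z": 5, "yaw": 0},
    {"x": -4.5, "y": 0.1, "z": 11, "yaw": 0},
    {"x": -4.5, "y": 0.1, "z": 17, "yaw": 0},
    {"x": -4.5, "y": 0.1, "z": 22, "yaw": 0},
    {"x": -4.5, "y": 0.1, "z": 25, "yaw": 0},
    {"x": -4.5, "y": 0.1, "z": 26.8, "yaw": 0},
    {"x": -4.5, "y": 0.1, "z": 26.8, "yaw": 0},
    {"x": -4.5, "y": 0.1, "z": 26.8, "yaw": 0},
  ],
)

```text
clock: 22.28
eef_pos: [0.503, -0.4052, 0.0476]
tool_rot: [0.707, 0.708, 0.0, 0.002]
ft_force: [0.4, -0.1, 0.5]
grip_width: 0.0726
grasp_force: 0.0
```

move_arm(
  motion=[
    {"x": 0, "y": 0, "z": 0, "yaw": 0},
    {"x": 0, "y": 0, "z": 0, "yaw": 0},
    {"x": 0, "y": 0, "z": 0, "yaw": 0},
    {"x": 0, "y": 0, "z": 0, "yaw": 0},
    {"x": 0, "y": 0, "z": 0, "yaw": 0},
    {"x": 0, "y": 0, "z": 0, "yaw": 0},
    {"x": 0, "y": 0, "z": 0, "yaw": 0},
  ],
  gripper=-1,
)

```text
clock: 23.15
eef_pos: [0.5022, -0.4053, 0.0479]
tool_rot: [0.707, 0.707, -0.0, 0.001]
ft_force: [-2.3, 0.1, 6.6]
grip_width: 0.0432
grasp_force: 52.3
```

```bash
python3 - <<'E'
from h import *
go([.515,.105,.30],1)
E
```

```text
row {'x': np.float64(50.97), 'y': np.float64(1.35), 'z': np.float64(-25.33)} yaw -1.0 yang 0.0 q [-0.68  0.65  0.14  1.07 -0.    0.89]
```

move_arm(
  motion=[
    {"x": 0, "y": 0, "z": -4, "yaw": 0},
    {"x": 0, "y": 0, "z": -10, "yaw": 0},
    {"x": 0, "y": 0, "z": -16, "yaw": 0},
    {"x": 3, "y": 0.2, "z": -20, "yaw": 0},
    {"x": 8, "y": 0.4, "z": -22, "yaw": 0},
    {"x": 14, "y": 0.6, "z": -22, "yaw": 0},
    {"x": 20, "y": 0.8, "z": -22, "yaw": 0},
    {"x": 26, "y": 1, "z": -22, "yaw": 0},
    {"x": 32, "y": 1.2, "z": -22, "yaw": 0},
    {"x": 38, "y": 1.4, "z": -22, "yaw": 0},
    {"x": 43, "y": 1.4, "z": -22, "yaw": 0},
    {"x": 47, "y": 1.4, "z": -22, "yaw": 0},
    {"x": 50, "y": 1.4, "z": -22, "yaw": -1},
    {"x": 50.9, "y": 1.4, "z": -22, "yaw": -1},
    {"x": 50.9, "y": 1.4, "z": -22, "yaw": -1},
    {"x": 50.9, "y": 1.4, "z": -22, "yaw": -1},
  ],
)

```text
clock: 25.15
eef_pos: [0.5153, 0.1035, 0.2659]
tool_rot: [0.701, 0.713, -0.0, 0.0]
ft_force: [0.4, -0.9, -0.8]
grip_width: 0.0432
grasp_force: 52.4
```

```bash
python3 - <<'E'
from fit import *
im=bot.camera("wrist");cv2.imwrite("pics/w12.png",im);o=bot.get_obs();print(o["ft_force"],o["grip_width"])
for n in("divider_grip","jar_mid"):
  for r in bot.cut_out("wrist",n): print(n,r["score"],r["centre"],cv2.boundingRect(r["mask"].astype(np.uint8)))
Q=lambda p:proj("wrist",R.from_euler("Z",.018).apply(p)+[.5153,.1684,0]).round().tolist()
print("pred board +y end",Q([-.064,.121,.092]),Q([.058,.121,.092]),"fin",Q([-.055,0,.136]),Q([.049,0,.136]))
G=gmag(im);v=[(G,P("wrist"))];s=-.026
m=np.vstack([line([.061*a,0,s],[.061*a,.121,s]) for a in(-1,1)]+[line([-.061,.121,s],[.061,.121,s])]+[line([-.052,.006*a,.018],[.052,.006*a,.018]) for a in(-1,1)])
tr=lambda q:R.from_euler("ZYX",[q[3],-q[4],q[5]]).apply(m)+q[:3]
r=differential_evolution(lambda q:score(tr(q),v),[(.50,.53),(.155,.185),(.11,.128),(-.05,.09),(-.06,.06),(-.06,.06)],seed=1,popsize=25,tol=1e-6,maxiter=400);print(r.x,r.fun)
go([.5165,.1035,.141],1)
E
```

```text
[ 0.0693 -0.101  -1.5901] 0.04306630930667627
divider_grip 0.94 [97.6, 313.2] (250, 0, 132, 227)
jar_mid 0.81 [277.1, 313.3] (256, 190, 120, 154)
pred board +y end [245.0, -21.0] [380.0, -21.0] fin [253.0, 118.0] [371.0, 118.0]
[ 0.515   0.1672  0.1166  0.0244  0.0208 -0.0596] -65.08968353271484
row {'x': np.float64(-0.0), 'y': np.float64(0.11), 'z': np.float64(12.49)} yaw -0.0 yang 1.0 q [ 0.2   0.28  0.15  1.44 -0.    1.75]
```

Divider position is consistent. Lowering the jar.

move_arm(
  motion=[
    {"x": 0, "y": 0.1, "z": 4, "yaw": 0},
    {"x": 0, "y": 0.1, "z": 8, "yaw": 0},
    {"x": 0, "y": 0.1, "z": 10.5, "yaw": 0},
    {"x": 0, "y": 0.1, "z": 11.5, "yaw": 0},
    {"x": 0, "y": 0.1, "z": 12.1, "yaw": 0},
    {"x": 0, "y": 0.1, "z": 12.3, "yaw": 0},
    {"x": 0, "y": 0.1, "z": 12.3, "yaw": 0},
    {"x": 0, "y": 0.1, "z": 12.3, "yaw": 0},
  ],
)

```text
clock: 26.3
eef_pos: [0.5168, 0.1047, 0.1436]
tool_rot: [0.7, 0.714, 0.001, 0.0]
ft_force: [-0.7, 0.7, -1.3]
grip_width: 0.0429
grasp_force: 52.5
```

move_arm(
  motion=[
    {"x": 0, "y": 0, "z": 0.2, "yaw": 0},
    {"x": 0, "y": 0, "z": 0.3, "yaw": 0},
    {"x": 0, "y": 0, "z": 0.3, "yaw": 0},
  ],
)

```text
clock: 26.68
eef_pos: [0.5163, 0.1046, 0.1399]
tool_rot: [0.7, 0.714, 0.0, 0.0]
ft_force: [-0.7, -0.0, -0.1]
grip_width: 0.043
grasp_force: 52.5
```

move_arm(
  motion=[
    {"x": 0, "y": 0, "z": 0.15, "yaw": 0},
    {"x": 0, "y": 0, "z": 0.15, "yaw": 0},
    {"x": 0, "y": 0, "z": 0.15, "yaw": 0},
  ],
)

```text
clock: 27.05
eef_pos: [0.5164, 0.1048, 0.1398]
tool_rot: [0.7, 0.714, 0.001, 0.0]
ft_force: [-3.4, -0.1, 8.6]
grip_width: 0.0433
grasp_force: 53.0
```

Contact came at the expected height. Releasing.

move_arm(
  motion=[
    {"x": 0, "y": 0, "z": -0.1, "yaw": 0},
    {"x": 0, "y": 0, "z": -0.1, "yaw": 0},
    {"x": 0, "y": 0, "z": -0.1, "yaw": 0},
    {"x": 0, "y": 0, "z": -0.1, "yaw": 0},
    {"x": 0, "y": 0, "z": -0.1, "yaw": 0},
  ],
  gripper=0.6,
)

```text
clock: 27.68
eef_pos: [0.5163, 0.1046, 0.1392]
tool_rot: [0.701, 0.714, -0.0, -0.0]
ft_force: [-1.2, 0.0, -0.2]
grip_width: 0.0685
grasp_force: 0.0
```

move_arm(
  motion=[
    {"x": 0, "y": 0, "z": -2, "yaw": 0},
    {"x": 0, "y": 0, "z": -6, "yaw": 0},
    {"x": 0, "y": 0, "z": -12, "yaw": 0},
    {"x": 0, "y": 0, "z": -18, "yaw": 0},
    {"x": 0, "y": 0, "z": -18, "yaw": 0},
    {"x": 0, "y": 0, "z": -18, "yaw": 0},
  ],
)

```text
clock: 28.42
eef_pos: [0.5162, 0.1046, 0.319]
tool_rot: [0.701, 0.714, -0.0, 0.0]
ft_force: [-0.7, -0.4, -0.0]
grip_width: 0.0681
grasp_force: 0.0
```

```bash
python3 - <<'E'
from fit import *
print(bot.get_obs()["ft_force"])
im=bot.camera("wrist");cv2.imwrite("pics/w13.png",im)
hsv=cv2.cvtColor(im,cv2.COLOR_BGR2HSV);red=((hsv[...,0]<8)|(hsv[...,0]>172))&(hsv[...,1]>170)&(hsv[...,2]>110)
for n in ("jar_mid","divider_grip"):
  for r in bot.cut_out("wrist",n):
    m=r["mask"];print(n,r["score"],r["centre"],cv2.boundingRect(m.astype(np.uint8)))
    k=(m&red).astype(np.uint8)
    if n=="jar_mid" and k.sum()>50:
        c=max(cv2.findContours(k,0,2)[0],key=cv2.contourArea);b=cv2.boundingRect(c);print("cap",b,ray("wrist",(b[1]+b[3]/2,b[0]+b[2]/2),.195))
Q=lambda p:proj("wrist",R.from_euler("Z",.018).apply(p)+[.5153,.1684,0]).round().tolist()
print("pred cap/base",Q([0,-.064,.198]),Q([0,-.064,.092]),"fin",Q([-.054,0,.136]),Q([.05,0,.136]))
im=bot.camera("top");cv2.imwrite("pics/t2.png",im)
for n in ("jar_mid","divider_grip"):
  for r in bot.cut_out("top",n): print("top",n,r["score"],r["centre"],cv2.boundingRect(r["mask"].astype(np.uint8)))
c=R.from_euler("Z",.018).apply([0,-.064,.145])+[.5153,.1684,0];print("pred jar top-cam",proj("top",c)[::-1])
E
```

```text
[-0.6558 -0.3788 -0.0481]
jar_mid 0.96 [185.3, 311.1] (291, 153, 48, 62)
cap (291, 165, 47, 50) [0.5154 0.106  0.195 ]
divider_grip 0.93 [90.6, 315.8] (259, 0, 113, 213)
pred cap/base [316.0, 193.0] [316.0, 170.0] fin [264.0, 118.0] [364.0, 118.0]
top divider_grip 0.58 [210.5, 306.0] (231, 192, 89, 44)
pred jar top-cam [206.8293 294.3329]
```

```bash
python3 -c "
from workcell import bot
print(bot.job_done())"
```

```text
the job is handed in; nothing more can be done
None
```

I packed the crate and handed the job in at about 28.5 s of the 69 s allowed; no verdict came back. By my measurements the tin is in its pocket, the divider lies flat with its fin up, and the jar stands upright on its -y side.

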